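# Tilt a lift-out till into its tool chest

## Robot

A 6-joint arm with a two-finger parallel gripper is mounted at the origin on the work surface. World frame = base frame: x ahead of the robot, y to its left, z up, the work surface at z = 0. Lengths are in m, angles in rad, forces in N, time in s.
With the tool pointing down it reaches from about 0.275 to 0.75 m from the base axis. Payload 10.2 kg.
Tool frame: the origin (TCP) lies at the very end of the fingers, on their centre line; the grasp point (between the pads) lies ctrl.grip_point_offset behind it (ctrl.grip_point_offset is the distance from the TCP to the grasp point, in m); z points along the fingers, y is the line along which they close (so a half turn about z gives the same grasp; the last joint's range is limited). The gripper opens to 88 mm and grips with 3 to 60 N. Pads are 18 mm wide; open, the fingers measure 123 mm over their backs; the gripper's body (75 mm by 187 mm) begins 45 mm behind the grasp point.
Start: joints at [0.951, 0.313, 1.498, -0, 1.331, -0.223], TCP at [0.203, 0.484, 0.239] pointing down, gripper open.
Joint ranges: [-2.94, 2.94], [-0.97, 2.17], [0.19, 2.56], [-1.23, 4.37], [0.02, 3.11], [-2.88, 2.88]. Speed limits (rad/s): [2.39, 2.39, 3.01, 3.14, 3.14, 3.14].

## Interface

Orientations are given as a unit quaternion [x, y, z, w].
In Python, from cell import ctrl, optics gives the robot as it stands. The module is installed in compiled form; this text tells all that it offers.
- The arm moves only by the tool move_arm, never from a script. Its arguments are lists of equal length, an entry for each row: "claw": the closure in counts, from 0 (fully open) to 255 (shut); "xyz": the shift along the tool's x, y, z in m, a list of three; "yaw": the turn about the tool's z in rad. A call has 1 to 5 rows; each row shifts and turns the commanded pose from where the row before left it, along the tool's axes as they then stand; what a row does not reach is not made up. A row lasts 1/12 s, in which the tool goes at most 41.7 mm and 7.16 degrees, less where a joint would pass 70% of its speed; a pose out of reach is approached as far as the arm can. A call is refused whole if a number of a shift passes 0.0417 or a number of a turn 0.125, either way. A call with a gripper value outside its range is refused whole. The fingers move at their own pace and stop on an object; the grip force is fixed at half the most. Time passes only in rows, so rows that do not move let the fingers close. It gives the time, the measured TCP pose, the force, the opening and the grip force at its end, in the units of the state.
- ctrl.observe(): the state, without advancing time (a new reading comes with each control period).
- optics.read_camera(name): name is "side" or "top" or "wrist"; returns a dict with "color" (480x640x3 uint8, red, green, blue), "range_z" (480x640 float32, m along the optical axis (not along the pixel's ray), 0 where there is no reading), "fx", "fy", "cx", "cy" (pixels), "origin" and "rotation" of the camera in the world. Camera axes: x right, y up, looking along -z (the intrinsics and any distortion apply to the point x, -y, -z); pixel columns grow to the right and rows downward; lengths in m; the calibration is good to about 2 mm. A picture is of the moment at which its call begins.
- ctrl.sign_off(): hands the job in; it is judged then, once.
The state is a dict: "clock": time; "joints": joint angles; "dq": joint speeds; "joint_torque": joint torques, N m; "tcp_pos": TCP position; "tcp_rot": TCP orientation; "wrist_force": force on the tool from outside, world axes, zero at the start; "torque": the same for the moment, N m; "gripper_width": finger opening in m; "grasp_force": force on a finger pad.
Only numpy, scipy, OpenCV 4.12 (cv2) and the standard library are available. Lean on these libraries where they do the work, as an engineer would, in place of code of your own. Each camera call takes 0.05 s, during which the arm holds its last target. There are 200 camera calls.

## Task

Fit the wooden till (the low tray whose middle divider rises into a carrying handle) into its small open-topped tool chest. It is stowed in one bay of the bench shelf with only an end sticking out: draw it out onto the bench, take it again by its handle, tip it so that one long edge goes in first and tucks under the chest's wide rear rail, and right it inside, flat on both runners. Draw it forward until it meets the front wall under the narrow rail, let go, and leave everything else on the bench as it stands.

Things in the scene. Friction and masses are not known exactly. Their poses are not given: they have to be found in the camera images.
- till_center (a point): Centre of the loose till, 56 mm above its underside. Pale wood, 200 mm long (x), 150 mm wide (y), 112 mm high (z up), 0.3 to 0.6 kg, same either way round. Low tray: side and end walls 26 mm high, 9 mm thick; floor 6 mm. A divider 14 mm thick and 40 mm high runs along x in the middle, leaving a 59 mm wide compartment on each side. Starts flat on the bench in either shelf bay.
- till_handle (a point): Centre of the till's handle, 98 mm above its underside, same axes: the middle of the divider rises to a level bar 76 mm long (x), 14 mm thick (y), 28 mm high (84 to 112 mm above the underside), with a 14 mm post under each end and an open hand hole between them.
- chest_seat (a point): Where the centre of the till's underside lies when home, level with the runners' tops, 50 mm above the bench. Axes of the fixed plywood chest: x its length, y to its rear, z up. Inside it is 214 mm long (107 mm either way in x); front wall's inner face at y = -75 mm, rear wall's at +113 mm. Walls 12 mm. A 20 mm wide runner along y on each end wall carries the till's ends; open below.
- chest_slot (a point): Centre of the chest's top opening at the rails' tops, 132 mm above the bench, 82 mm above and 4 mm rearward (+y) of chest_seat, same axes. Two flat rails 12 mm thick (undersides 70 mm above the runners) span the chest's 238 mm length: the rear one reaches 50 mm in from the rear wall, the front one 20 mm in from the front wall. The slot between is 118 mm wide in y; end walls 120 mm high, 214 mm apart.
- rack_front (a point): Middle of the front lower edge of the fixed bench shelf's board, 125 mm above the bench; board 18 mm thick, 200 mm deep, 395 mm wide, with stock on it up to 75 mm high. Axes: x into the shelf, y along its front, z up. Below are two bays 175 mm wide, centred at y = -95 and +95 mm, between 15 mm uprights. Till and plain tray stand one in each, length along x, one end 45 to 70 mm out in front.
- plain_tray: Bystander in the other bay: plain open wooden tray, 190 x 125 x 52 mm, no divider and no handle. Origin: centre of its underside.
- glue: Bystander: yellow glue bottle standing up, 54 mm across, 150 mm high. Origin: centre of its underside.
- jar: Bystander: glass jar standing up, 64 mm across, 85 mm high. Origin: centre of its underside.
- mallet: Bystander: wooden mallet lying down, 265 mm long (its x, head at +x: 55 x 100 x 55 mm, centred 120 mm from the origin). Origin on the bench under the handle.
- smoothing_plane: Bystander: steel bench plane with dark wooden knob and handle, 180 x 50 x 85 mm. Origin: centre of its sole.
- offcut: Bystander: flat maple offcut, 150 x 60 x 19 mm. Origin: centre of its underside.
- sanding_block: Bystander: cork sanding block, 115 x 65 x 32 mm. Origin: centre of its underside.

How it is judged:
By the outcome, as a careful person would: the job done as asked, in the order asked, and still so for the second after the job is handed in, with the robot touching nothing.
It also fails if it takes over 59 s, if anything falls off the work surface, if the arm or the gripper's body presses on something with over 40 N, if the wrist force passes 120 N, or if a joint passes its speed limit or range.

## Working session

There is one attempt and no reset: what is moved stays moved. The work goes in short steps, Python scripts to look and compute and a tool call to move; the robot and the scene stay as the last step left them, time stands still between calls to the robot, and variables do not carry over. Pictures are saved under pics/ and viewed, at most 10 in all, crops included, and the job is handed in when it is done.

Besides the shell and the picture viewer there is one more tool, called after "Request:" by a JSON object that holds its "name" and its "arguments", one argument or row to a line. move_arm: Moves the arm, as the interface text tells. Its arguments: {"type":"object","properties":{"claw":{"type":"array"},"xyz":{"type":"array"},"yaw":{"type":"array"}},"required":["claw","xyz","yaw"]}

```bash
mkdir -p pics
python3 - <<'E'
from cell import ctrl, optics
import cv2,numpy as np
s=ctrl.observe();print({k:np.round(v,3) for k,v in s.items()},ctrl.grip_point_offset)
for n in("top","side"):
    c=optics.read_camera(n);cv2.imwrite(f"pics/{n}0.png",c["color"][:,:,::-1])
    np.savez(f"{n}0.npz",**c)
    print(n,c["fx"],c["fy"],c["cx"],c["cy"],c["origin"],np.round(c["rotation"],3).tolist(),[k for k in c])
E
```

```text
{'clock': np.float64(0.0), 'joints': array([ 0.951,  0.313,  1.498, -0.   ,  1.331, -0.223]), 'dq': array([ 0.001,  0.002, -0.001, -0.003,  0.001,  0.001]), 'joint_torque': array([-1.0000e-03, -4.0222e+01, -2.5226e+01,  6.9000e-02,  3.5000e-02,
       -0.0000e+00]), 'tcp_pos': array([0.203, 0.484, 0.238]), 'tcp_rot': array([ 0.197,  0.98 , -0.001, -0.   ]), 'wrist_force': array([0.691, 0.006, 0.275]), 'torque': array([-0.002,  0.006,  0.017]), 'grasp_force': np.float64(0.0), 'gripper_width': np.float64(0.088)} 0.0187
top 565.5876586821113 565.5876586821113 312.34611724884337 246.4094164042906 [0.30021536 0.06945681 1.30587778] [0.073, -0.07, -0.683, 0.724] ['color', 'range_z', 'fx', 'fy', 'cx', 'cy', 'origin', 'rotation']
side 438.05085139289554 438.05085139289554 310.7862677837303 241.51922100503316 [ 0.20105606 -0.44947724  0.74827225] [0.36, -0.104, -0.273, 0.886] ['color', 'range_z', 'fx', 'fy', 'cx', 'cy', 'origin', 'rotation']
```

View pics/top0.png

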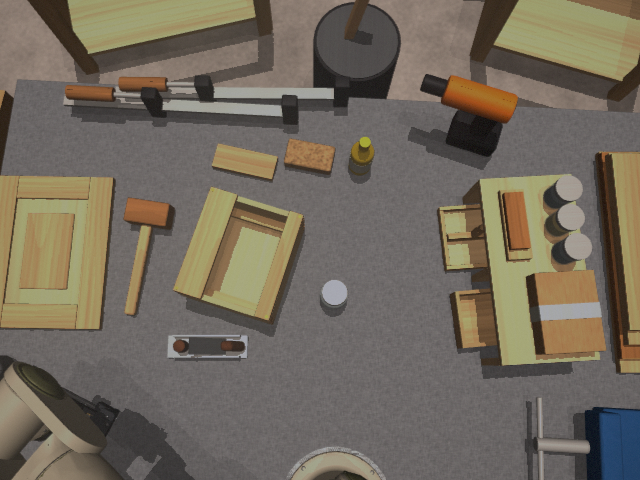

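View pics/side0.png

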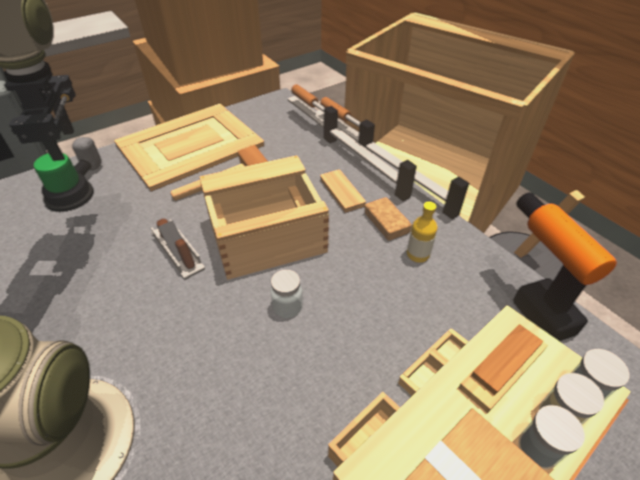

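The top view shows the chest at about (240,255), its wide rear rail on the left. The till, with its divider, sticks out of the upper bay at (462,237), and the plain tray is below it at (475,318). The side view confirms this layout. Next I'll measure.

```bash
cat > h.py <<'E'
import numpy as np,cv2
from scipy.spatial.transform import Rotation as R
def cloud(c):
    v,u=np.mgrid[0:480,0:640];d=c["range_z"]
    p=np.stack([(u-c["cx"])/c["fx"]*d,-(v-c["cy"])/c["fy"]*d,-d],-1)
    return p@R.from_quat(c["rotation"]).as_matrix().T+c["origin"]
def ray(c,u,v,z):
    d=R.from_quat(c["rotation"]).as_matrix()@np.array([(u-c["cx"])/c["fx"],-(v-c["cy"])/c["fy"],-1])
    return c["origin"]+d*(z-c["origin"][2])/d[2]
def box(m,P):
    q=P[m][:,:2].astype(np.float32); r=cv2.minAreaRect(q)
    return len(q),np.round(cv2.boxPoints(r),4).tolist(),np.round(P[m][:,2].mean(),4)
E
python3 - <<'E'
from h import *
c=dict(np.load("top0.npz"));P=cloud(c);Z=P[...,2]
v,u=np.mgrid[0:480,0:640]
def reg(a,b,e,f):return (u>=a)&(u<b)&(v>=e)&(v<f)&(c["range_z"]>0)
def comp(m):
    n,l,s,_=cv2.connectedComponentsWithStats(m.astype(np.uint8));return l==1+np.argmax(s[1:,4])
print("bench",np.median(Z[reg(300,440,380,440)]),Z[reg(300,440,380,440)].std())
print("rails",box(comp(reg(165,315,180,330)&(abs(Z-.132)<.005)),P))
print("chest all",box(comp(reg(165,315,180,330)&(Z>.112)&(Z<.14)),P))
print("board",box(comp(reg(470,625,160,380)&(abs(Z-.143)<.005)),P))
for n,r in(("till",(430,490,195,275)),("tray",(440,500,280,360))):
    m=comp(reg(*r)&(Z>.012)&(Z<.1)); print(n,box(m,P)); 
    m=comp(reg(*r)&(Z>.02)&(Z<.06)); print(n,box(m,P))
m=reg(430,500,195,275); 
for z in(.026,.04,.098,.112): print(z,(m&(abs(Z-z)<.004)).sum(),np.round(P[m&(abs(Z-z)<.004)].mean(0),3))
for n,r in dict(glue=(345,380,135,180),jar=(318,352,277,310),plane=(160,255,330,362),mal=(118,180,190,320)).items():
    m=comp(reg(*r)&(Z>.012));print(n,box(m,P))
# range image of till area
print(np.round(Z[228:250:3,436:492:3]*1000).astype(int))
im=cv2.resize(c["color"][190:370,420:620,::-1],None,fx=4,fy=4,interpolation=2)[:600];cv2.imwrite("pics/crop1.png",im[:600,:800])
E
```

```text
bench -0.001797558071412464 0.0025558856978227244
rails (2908, [[0.4156999886035919, 0.3070000112056732], [0.6462000012397766, 0.249099999666214], [0.6617000102996826, 0.310699999332428], [0.4311999976634979, 0.3686000108718872]], np.float64(0.1304))
chest all (5664, [[0.37880000472068787, 0.1632000058889389], [0.6108999848365784, 0.10400000214576721], [0.6636000275611877, 0.3107999861240387], [0.43160000443458557, 0.3700000047683716]], np.float64(0.1285))
board (8181, [[0.31610000133514404, -0.31220000982284546], [0.3393000066280365, -0.5134999752044678], [0.7321000099182129, -0.4681999981403351], [0.708899974822998, -0.2667999863624573]], np.float64(0.1417))
till (984, [[0.5260999798774719, -0.22619999945163727], [0.5382999777793884, -0.3244999945163727], [0.6887000203132629, -0.30570000410079956], [0.6764000058174133, -0.20739999413490295]], np.float64(0.0292))
till (768, [[0.5264000296592712, -0.22669999301433563], [0.5386999845504761, -0.32350000739097595], [0.6884999871253967, -0.304500013589859], [0.6761999726295471, -0.2076999992132187]], np.float64(0.0285))
tray (735, [[0.34
[... 1461 characters left out ...]
 [  -2   -3   25   26    2    8    6    0    5    7    7 1306   52   74
    93  101  129  141  138]
 [   1    3   21   27   36   39   41   33   34   38   39   35   44   69
    70   42  126  146  145]
 [  -6   -5   12   28   34   39   35   40   37   41   40   39   39   36
    32   33  131  141  147]
 [  -4   -2   11   25   19   24   20   15   17   11    3    5    2    4
     4    4    2  141  140]
 [  -5   -4   11   26    6    1    4    5    7    4    3    4    0    3
     4   -1    7  140  142]
 [   0    6    6   22    3    4    5   11    3    3   -1    7    3    5
     9    2    9  142  139]
 [   0    3    4   26    2    2    4   10    4    3    3    3    3    6
     5    9    2  138  139]]
```

View pics/crop1.png

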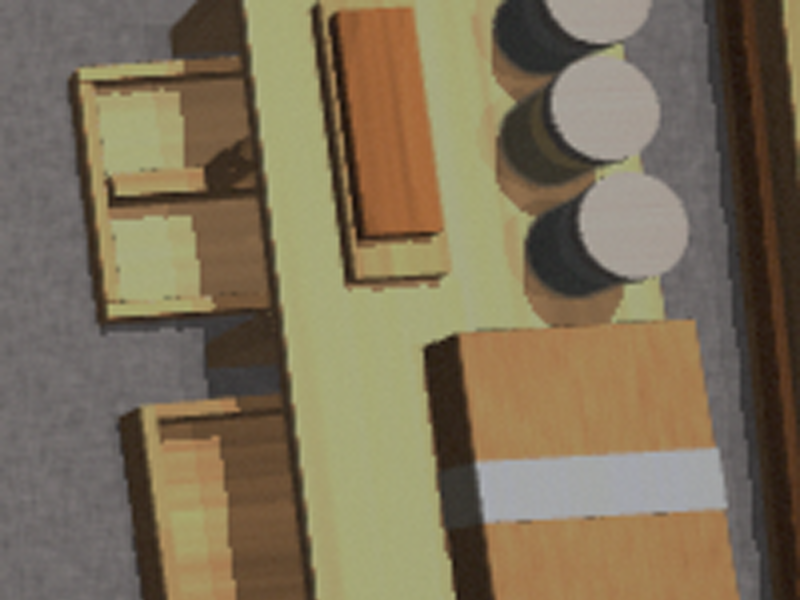

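Request:
{"name": "move_arm", "arguments": {
  "claw": [0,0,0,0,0],
  "xyz": [
    [-0.0308,-0.0243,0],
    [-0.0308,-0.0243,0],
    [-0.0308,-0.0243,0],
    [-0.0308,-0.0243,0],
    [-0.0308,-0.0243,0]
  ],
  "yaw": [0,0,0,0,0]
}}

```text
clock: 0.52
tcp_pos: [0.2982, 0.311, 0.2385]
tcp_rot: [0.197, 0.98, -0.0, -0.0]
wrist_force: [0.7, -0.1, 0.5]
gripper_width: 0.0881
grasp_force: 0.0
```

Request:
{"name": "move_arm", "arguments": {
  "claw": [0,0,0,0,0],
  "xyz": [
    [-0.0308,-0.0243,0],
    [-0.0308,-0.0243,0],
    [-0.0308,-0.0243,0],
    [-0.0308,-0.0243,0],
    [-0.0308,-0.0243,0]
  ],
  "yaw": [0,0,0,0,0]
}}

```text
clock: 0.93
tcp_pos: [0.3935, 0.1392, 0.2387]
tcp_rot: [0.197, 0.98, 0.0, -0.0]
wrist_force: [0.4, 0.1, 0.1]
gripper_width: 0.0884
grasp_force: 0.0
```

Request:
{"name": "move_arm", "arguments": {
  "claw": [0,0,0,0,0],
  "xyz": [
    [-0.0308,-0.0243,0],
    [-0.0308,-0.0243,0],
    [-0.0308,-0.0243,0],
    [-0.0308,-0.0243,0],
    [-0.0308,-0.0243,0]
  ],
  "yaw": [0,0,0,0,0]
}}

```text
clock: 1.35
tcp_pos: [0.4886, -0.0325, 0.2385]
tcp_rot: [0.197, 0.98, 0.0, -0.0]
wrist_force: [1.1, 0.5, 0.6]
gripper_width: 0.0881
grasp_force: 0.0
```

Request:
{"name": "move_arm", "arguments": {
  "claw": [0,0,0,0,0],
  "xyz": [
    [-0.0308,-0.0243,0],
    [-0.0308,-0.0243,0],
    [-0.0308,-0.0243,0],
    [-0.0308,-0.0243,0],
    [-0.0308,-0.0243,0]
  ],
  "yaw": [0,0,0,0,0]
}}

```text
clock: 1.77
tcp_pos: [0.5837, -0.2039, 0.2383]
tcp_rot: [0.197, 0.98, 0.0, -0.0]
wrist_force: [0.9, 0.3, 0.7]
gripper_width: 0.0882
grasp_force: 0.0
```

Request:
{"name": "move_arm", "arguments": {
  "claw": [0,0,0,0,0],
  "xyz": [
    [0,0,0],
    [0,0,0],
    [0,0,0],
    [0,0,0],
    [0,0,0]
  ],
  "yaw": [0.117,0.117,0.117,0.117,0.117]
}}

```text
clock: 2.18
tcp_pos: [0.5831, -0.2021, 0.2382]
tcp_rot: [0.474, 0.881, 0.0, -0.001]
wrist_force: [1.1, -0.3, -0.0]
gripper_width: 0.088
grasp_force: 0.0
```

Request:
{"name": "move_arm", "arguments": {
  "claw": [0,0,0,0],
  "xyz": [
    [0,0,0],
    [0,0,0],
    [0,0,0],
    [0,0,0]
  ],
  "yaw": [0.117,0.117,0.117,0.117]
}}

```text
clock: 2.52
tcp_pos: [0.5831, -0.202, 0.2382]
tcp_rot: [0.665, 0.747, -0.0, -0.0]
wrist_force: [0.7, 0.1, 0.3]
gripper_width: 0.088
grasp_force: 0.0
```

Run:
```python
from cell import ctrl, optics
from h import *
c=optics.read_camera("wrist");np.savez("w1.npz",**c);cv2.imwrite("pics/w1.png",c["color"][:,:,::-1])
print(c["origin"],R.from_quat(c["rotation"]).as_matrix().round(2).tolist(),c["fx"])
P=cloud(c);Z=P[...,2];ok=c["range_z"]>0
for a,b in((.02,.032),(.036,.046),(.12,.15)):
    m=ok&(Z>a)&(Z<b);print(a,box(m,P) if m.sum()>5 else 0)
```

```text
[ 0.57554029 -0.13107407  0.38482896] [[0.99, -0.11, -0.03], [0.12, 0.95, 0.28], [-0.0, -0.28, 0.96]] 347.0655385191211
0.02 (5738, [[0.3019999861717224, -0.29179999232292175], [0.46639999747276306, -0.5486000180244446], [0.9233999848365784, -0.25589999556541443], [0.7590000033378601, 0.0007999999797903001]], np.float64(0.0261))
0.036 (2929, [[0.30160000920295715, -0.29190000891685486], [0.4652999937534332, -0.5476999878883362], [0.9223999977111816, -0.25519999861717224], [0.7587000131607056, 0.0006000000284984708]], np.float64(0.0408))
0.12 (8984, [[0.4153999984264374, -0.31150001287460327], [0.5601000189781189, -0.48429998755455017], [0.913100004196167, -0.18870000541210175], [0.7682999968528748, -0.015799999237060547]], np.float64(0.1404))
```

View pics/w1.png

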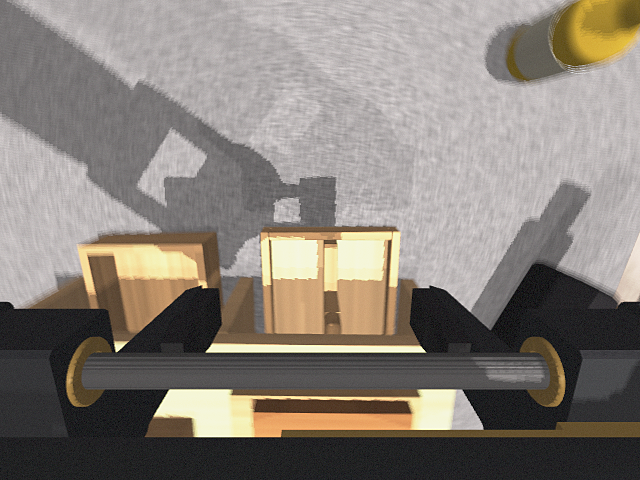

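The wrist picture shows the till's end wall at columns 262–399 near row 231, its divider at columns 323–338, and the board's front edge near rows 333–345. I'll cast rays for these.

Run:
```python
from h import *
c=dict(np.load("w1.npz"));P=cloud(c)
for u,v,z in((262,232,.026),(399,229,.026),(266,241,.026),(395,238,.026),(323,241,.04),(338,241,.04),(323,300,.04),(338,300,.04)): print(u,v,ray(c,u,v,z).round(4))
for u in(230,300,370): print(u,[(v,(P[v,u]*1000).round().astype(int).tolist()) for v in range(326,358,3)])
```

```text
262 232 [ 0.5295 -0.2287  0.026 ]
399 229 [ 0.674  -0.2086  0.026 ]
266 241 [ 0.5345 -0.2381  0.026 ]
395 238 [ 0.6716 -0.2189  0.026 ]
323 241 [ 0.5946 -0.2272  0.04  ]
338 241 [ 0.61   -0.2254  0.04  ]
323 300 [ 0.6027 -0.2933  0.04  ]
338 300 [ 0.6189 -0.2915  0.04  ]
230 [(326, [520, -291, 116]), (329, [520, -292, 120]), (332, [521, -295, 120]), (335, [523, -292, 129]), (338, [524, -292, 133]), (341, [525, -292, 138]), (344, [526, -291, 143]), (347, [526, -293, 144]), (350, [526, -296, 144]), (353, [562, -179, 316]), (356, [562, -179, 317])]
300 [(326, [582, -347, 6]), (329, [582, -351, 7]), (332, [582, -354, 7]), (335, [581, -286, 129]), (338, [581, -286, 133]), (341, [581, -285, 139]), (344, [581, -285, 142]), (347, [581, -287, 143]), (350, [582, -290, 143]), (353, [577, -177, 316]), (356, [577, -177, 317])]
370 [(326, [666, -337, 7]), (329, [667, -341, 7]), (332, [668, -345, 6]), (335, [638, -278, 130]), (338, [638, -279, 133]), (341, [637, -279, 138]), (344, [636, -278, 143]), (347, [636, -280, 145]), (350, [637, -283, 144]), (353, [593, -176, 315]), (356, [593, -175, 317])]
```

Request:
{"name": "move_arm", "arguments": {
  "claw": [0,0,0,0,0],
  "xyz": [
    [-0.038,0.0163,0],
    [0,0,0.036],
    [0,0,0.036],
    [0,0,0.036],
    [0,0,0.036]
  ],
  "yaw": [-0.014,0,0,0,0]
}}

```text
clock: 2.98
tcp_pos: [0.6037, -0.2378, 0.0928]
tcp_rot: [0.657, 0.754, -0.0, -0.0]
wrist_force: [-0.2, 0.2, -0.2]
gripper_width: 0.0882
grasp_force: 0.0
```

Request:
{"name": "move_arm", "arguments": {
  "claw": [0,0,0,0],
  "xyz": [
    [0,0,0.036],
    [0,0,0.026],
    [0,0,0.02],
    [0,0,0]
  ],
  "yaw": [0,0,0,0]
}}

```text
clock: 3.32
tcp_pos: [0.6024, -0.2371, 0.0087]
tcp_rot: [0.657, 0.754, -0.0, -0.003]
wrist_force: [-0.9, -0.1, -0.9]
gripper_width: 0.0883
grasp_force: 0.0
```

Request:
{"name": "move_arm", "arguments": {
  "claw": [255,255,255,255,255],
  "xyz": [
    [0,0,0],
    [0,0,0],
    [0,0,0],
    [0,0,0],
    [0,0,0]
  ],
  "yaw": [0,0,0,0,0]
}}

```text
clock: 3.73
tcp_pos: [0.6043, -0.238, 0.0137]
tcp_rot: [0.658, 0.753, 0.0, 0.001]
wrist_force: [0.2, 0.0, 0.9]
gripper_width: 0.0571
grasp_force: 0.0
```

Request:
{"name": "move_arm", "arguments": {
  "claw": [255,255,255,255,255],
  "xyz": [
    [0,0,0],
    [0,0,0],
    [0,0,0],
    [0,0,0],
    [0,0,0]
  ],
  "yaw": [0,0,0,0,0]
}}

```text
clock: 4.15
tcp_pos: [0.604, -0.2378, 0.0127]
tcp_rot: [0.658, 0.753, 0.0, -0.0]
wrist_force: [-0.9, -0.3, 0.6]
gripper_width: 0.0236
grasp_force: 0.0
```

Request:
{"name": "move_arm", "arguments": {
  "claw": [255,255,255,255,255],
  "xyz": [
    [0,0,0],
    [0,0,0],
    [0,0,0],
    [0,0,0],
    [0,0,0]
  ],
  "yaw": [0,0,0,0,0]
}}

```text
clock: 4.57
tcp_pos: [0.6039, -0.2378, 0.0127]
tcp_rot: [0.658, 0.753, -0.0, -0.0]
wrist_force: [-0.8, 0.2, 0.1]
gripper_width: 0.0137
grasp_force: 30.0
```

Request:
{"name": "move_arm", "arguments": {
  "claw": [255,255,255,255,255],
  "xyz": [
    [0.01,0,0],
    [0.018,0,0],
    [0.018,0,0],
    [0.018,0,0],
    [0.018,0,0]
  ],
  "yaw": [0,0,0,0,0]
}}

```text
clock: 4.98
tcp_pos: [0.5926, -0.1553, 0.0127]
tcp_rot: [0.658, 0.753, -0.0, 0.0]
wrist_force: [0.3, -1.4, -0.8]
gripper_width: 0.0135
grasp_force: 30.0
```

Request:
{"name": "move_arm", "arguments": {
  "claw": [255,255,255,255,255],
  "xyz": [
    [0.02,0,0],
    [0.02,0,0],
    [0.02,0,0],
    [0.02,0,0],
    [0.013,0,0]
  ],
  "yaw": [0,0,0,0,0]
}}

```text
clock: 5.4
tcp_pos: [0.5798, -0.0622, 0.0127]
tcp_rot: [0.657, 0.754, -0.0, -0.0]
wrist_force: [0.8, 0.1, -0.6]
gripper_width: 0.0139
grasp_force: 30.0
```

Request:
{"name": "move_arm", "arguments": {
  "claw": [255,255,0,0,0],
  "xyz": [
    [0,0,0],
    [0,0,0],
    [0,0,0],
    [0,0,0],
    [0,0,0]
  ],
  "yaw": [0,0,0,0,0]
}}

```text
clock: 5.82
tcp_pos: [0.5806, -0.0654, 0.0128]
tcp_rot: [0.658, 0.753, 0.0, 0.0]
wrist_force: [-0.2, 0.0, -1.4]
gripper_width: 0.0315
grasp_force: 0.0
```

Request:
{"name": "move_arm", "arguments": {
  "claw": [0,0,0,0,0],
  "xyz": [
    [0,0,0],
    [0,0,0],
    [0,0,0],
    [0,0,-0.015],
    [0,0,-0.03]
  ],
  "yaw": [0,0,0,0,0]
}}

```text
clock: 6.23
tcp_pos: [0.5786, -0.0641, 0.0553]
tcp_rot: [0.658, 0.753, -0.001, -0.003]
wrist_force: [-0.5, 0.4, 0.1]
gripper_width: 0.0648
grasp_force: 0.0
```

Request:
{"name": "move_arm", "arguments": {
  "claw": [0,0,0,0,0],
  "xyz": [
    [0,0,-0.041],
    [0,0,-0.041],
    [0,0,-0.041],
    [0,0,-0.041],
    [0,0,0]
  ],
  "yaw": [0,0,0,0,0]
}}

```text
clock: 6.65
tcp_pos: [0.5828, -0.0651, 0.2302]
tcp_rot: [0.658, 0.753, 0.003, 0.006]
wrist_force: [-0.0, 0.9, 0.7]
gripper_width: 0.0883
grasp_force: 0.0
```

Run:
```python
from cell import ctrl, optics
from h import *
c=optics.read_camera("top");np.savez("top1.npz",**c);cv2.imwrite("pics/top1.png",c["color"][:,:,::-1])
print(ctrl.observe()["tcp_pos"],ctrl.observe()["tcp_rot"])
```

```text
[ 0.58180008 -0.06486069  0.22595152] [0.6577752  0.75320283 0.00165455 0.00381385]
```

View pics/top1.png

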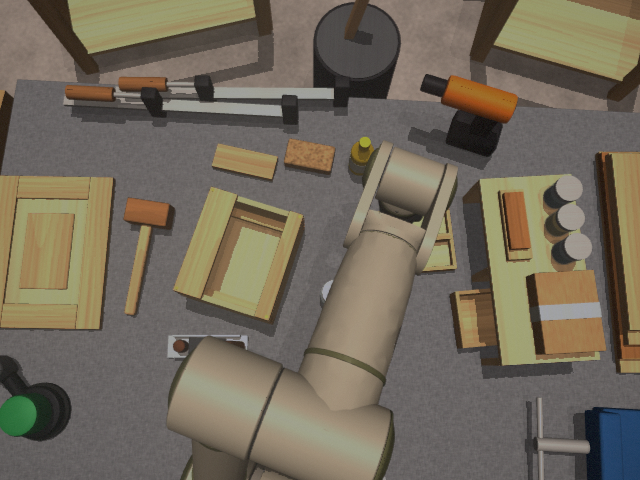

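The chest and bystanders haven't moved, and the till's far end shows clear of the shelf at (455,240). I'll go above the handle, turn, and look with the wrist camera.

Request:
{"name": "move_arm", "arguments": {
  "claw": [0,0,0,0,0],
  "xyz": [
    [-0.04,-0.001,0],
    [-0.04,-0.001,0],
    [0,0,0],
    [0,0,0],
    [0,0,0]
  ],
  "yaw": [0,0,0.121,0.121,0.121]
}}

```text
clock: 7.12
tcp_pos: [0.5887, -0.1446, 0.2198]
tcp_rot: [0.785, 0.619, -0.001, -0.001]
wrist_force: [-0.5, 0.4, 0.1]
gripper_width: 0.088
grasp_force: 0.0
```

Request:
{"name": "move_arm", "arguments": {
  "claw": [0,0,0,0,0],
  "xyz": [
    [0,0,0],
    [0,0,0],
    [0,0,0],
    [0,0,0],
    [0,0,0]
  ],
  "yaw": [0.121,0.121,0.121,0.121,0.121]
}}

```text
clock: 7.53
tcp_pos: [0.5888, -0.1438, 0.22]
tcp_rot: [0.934, 0.358, -0.001, -0.001]
wrist_force: [0.3, -0.5, -0.1]
gripper_width: 0.0874
grasp_force: 0.0
```

Request:
{"name": "move_arm", "arguments": {
  "claw": [0,0,0,0,0],
  "xyz": [
    [0,0,0],
    [0,0,0],
    [0,0,0],
    [0,0,0],
    [0,0,0]
  ],
  "yaw": [0.121,0.121,0.121,0.121,0.121]
}}

```text
clock: 7.95
tcp_pos: [0.5888, -0.1439, 0.22]
tcp_rot: [0.998, 0.063, -0.001, -0.001]
wrist_force: [0.1, 0.4, 0.2]
gripper_width: 0.0878
grasp_force: 0.0
```

Run:
```python
from cell import ctrl, optics
from h import *
s=ctrl.observe();print(s["tcp_pos"],s["tcp_rot"],s["joints"])
c=optics.read_camera("wrist");np.savez("w2.npz",**c);cv2.imwrite("pics/w2.png",c["color"][:,:,::-1])
P=cloud(c);Z=P[...,2];ok=(c["range_z"]>0)&(abs(P[...,0]-.59)<.12)&(abs(P[...,1]+.145)<.13)
for a,b in((.015,.032),(.036,.046),(.1,.12)):
    m=ok&(Z>a)&(Z<b);print(a,box(m,P) if m.sum()>5 else 0)
```

```text
[ 0.58880494 -0.14385783  0.22004977] [ 9.97991528e-01  6.33349142e-02 -1.11659026e-03 -5.92503418e-04] [-4.32690857e-01  5.08138333e-01  1.26168689e+00 -2.11704348e-05
  1.37429545e+00  1.01135486e+00]
0.015 (7871, [[0.44589999318122864, -0.06319999694824219], [0.47859999537467957, -0.30410000681877136], [0.7093999981880188, -0.2727999985218048], [0.6765999794006348, -0.03189999982714653]], np.float64(0.0252))
0.036 (2415, [[0.41019999980926514, -0.14839999377727509], [0.5354999899864197, -0.3693999946117401], [0.7092999815940857, -0.27079999446868896], [0.5839999914169312, -0.04989999905228615]], np.float64(0.0404))
0.1 (2313, [[0.5546000003814697, -0.1282999962568283], [0.6744999885559082, -0.29589998722076416], [0.7096999883651733, -0.27079999446868896], [0.5898000001907349, -0.1031000018119812]], np.float64(0.1108))
```

View pics/w2.png

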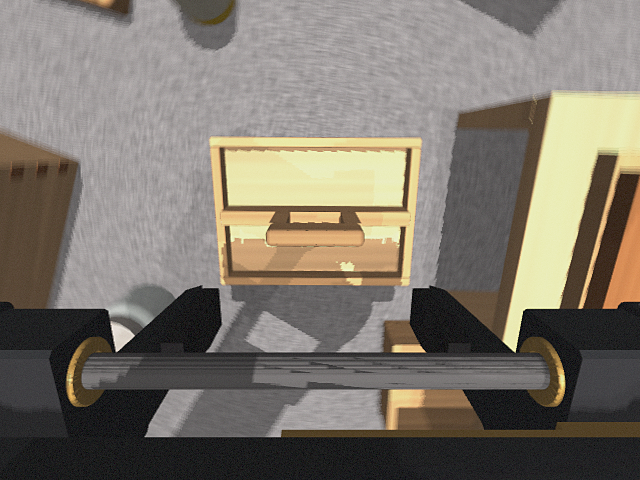

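The till stands free of the shelf. Its handle bar spans columns 266–364 and rows 223–246, and its tray columns 210–421.

Run:
```python
from h import *
c=dict(np.load("w2.npz"));P=cloud(c);Z=P[...,2];v,u=np.mgrid[0:480,0:640]
m=(u>255)&(u<375)&(v>212)&(v<252)&(Z>.085)&(Z<.125);print(box(m,P),u[m].min(),u[m].max())
m2=m&(Z>.105);print(box(m2,P),P[m2].mean(0))
for r in range(214,252,3): print(r,(P[r,[280,315,350]]*1000).round().astype(int).tolist())
for p in((213,137),(421,138),(222,285),(411,285)): print(p,ray(c,*p,.026).round(4))
for p in((266,228),(364,228)): print(p,ray(c,*p,.112).round(4))
```

```text
(2281, [[0.5795999765396118, -0.10809999704360962], [0.5896999835968018, -0.1834000051021576], [0.6043999791145325, -0.18140000104904175], [0.5942999720573425, -0.10610000044107437]], np.float64(0.1082)) 266 364
(1791, [[0.5795000195503235, -0.10809999704360962], [0.5896999835968018, -0.18310000002384186], [0.6043000221252441, -0.18119999766349792], [0.5942000150680542, -0.10610000044107437]], np.float64(0.1116)) [ 0.59310331 -0.14400752  0.11155535]
214 [[595, -112, 52], [596, -144, 40], [603, -175, 55]]
217 [[595, -113, 65], [594, -144, 41], [603, -174, 68]]
220 [[595, -114, 79], [590, -145, 40], [603, -173, 81]]
223 [[595, -115, 89], [599, -144, 90], [603, -172, 92]]
226 [[595, -116, 99], [599, -144, 99], [602, -171, 101]]
229 [[595, -117, 110], [599, -144, 109], [602, -170, 109]]
232 [[593, -118, 111], [597, -144, 111], [600, -170, 111]]
235 [[591, -118, 112], [595, -144, 113], [598, -171, 111]]
238 [[589, -118, 113], [592, -145, 112], [596, -171, 114]]
241 [[587, -118, 112], [590, -145, 113], [594, -171, 113]]
244 [[584, -119, 112], [587, -145, 111], [591, -171, 114]]
247 [[549, -112, 7], [554, -149, 7], [558, -187, 6]]
250 [[545, -112, 5], [550, -150, 6], [555, -187, 7]]
(213, 137) [ 0.6541 -0.0403  0.026 ]
(421, 138) [ 0.6778 -0.2338  0.026 ]
(222, 285) [ 0.5051 -0.0563  0.026 ]
(411, 285) [ 0.5305 -0.2549  0.026 ]
(266, 228) [ 0.5954 -0.107   0.112 ]
(364, 228) [ 0.6048 -0.1802  0.112 ]
```

Request:
{"name": "move_arm", "arguments": {
  "claw": [0,0,0,0,0],
  "xyz": [
    [0.0031,0.0012,0.02],
    [0,0,0.035],
    [0,0,0.035],
    [0,0,0.03],
    [0,0,0.0205]
  ],
  "yaw": [-0.005,0,0,0,0]
}}

```text
clock: 8.42
tcp_pos: [0.5907, -0.1441, 0.0769]
tcp_rot: [0.998, 0.07, -0.002, -0.001]
wrist_force: [-0.8, -0.6, -0.3]
gripper_width: 0.0882
grasp_force: 0.0
```

Request:
{"name": "move_arm", "arguments": {
  "claw": [0,255,255,255,255],
  "xyz": [
    [0,0,0],
    [0,0,0],
    [0,0,0],
    [0,0,0],
    [0,0,0]
  ],
  "yaw": [0,0,0,0,0]
}}

```text
clock: 8.83
tcp_pos: [0.5929, -0.1449, 0.0825]
tcp_rot: [0.998, 0.069, 0.001, 0.0]
wrist_force: [0.5, 0.4, 1.1]
gripper_width: 0.0753
grasp_force: 30.0
```

```bash
cat > plan.py <<'E'
# 2D (chest y,z; mm, origin seat); th = rear-down tilt; pivot = grasp point 98 above underside
import numpy as np, heapq
boxes=[(-75,75,0,26),(-7,7,0,112)]          # till section: tray, divider+handle
pts=np.array([(y,z-98) for a,b,c,d in boxes for y in np.linspace(a,b,max(2,int((b-a)/3)+1)) for z in np.linspace(c,d,max(2,int((d-c)/3)+1))])
obs=[(-87,-55,70,82),(63,125,70,82),(-87,-75,-50,82),(113,125,-50,82),(-200,200,-60,0)]
def free(Y,Z,t,m):
    c,s=np.cos(t),np.sin(t); y=Y+pts[:,0]*c+pts[:,1]*s; z=Z-pts[:,0]*s+pts[:,1]*c
    for i,(a,b,lo,hi) in enumerate(obs):
        mm=0 if i==4 else m
        if np.any((y>a-mm)&(y<b+mm)&(z>lo-mm)&(z<hi+mm)): return False
    return True
def plan(m,sy=4,sz=4,st=2):
    S=(-20,192,0);cache={}
    q=[(0,S)];best={S:0};par={}
    while q:
        d,n=heapq.heappop(q)
        if d>best[n]:continue
        if n[2]==0 and n[1]<=100: 
            r=[n]
            while n in par:n=par[n];r.append(n)
            return r[::-1]
        for dy in(-sy,0,sy):
            for dz in(-sz,0,sz):
                for dt in(-st,0,st):
                    k=(n[0]+dy,n[1]+dz,n[2]+dt)
                    if k==n or not(-60<=k[0]<=100 and 99<=k[1]+1<=200 and 0<=k[2]<=44):continue
                    if k not in cache:cache[k]=free(k[0],k[1],np.radians(k[2]),m)
                    if not cache[k]:continue
                    e=d+abs(dy)+abs(dz)+2*abs(dt)
                    if e<best.get(k,1e9):best[k]=e;par[k]=n;heapq.heappush(q,(e,k))
if __name__=="__main__":
    for m in(9,8,7,6,5,4,3):
        r=plan(m)
        if r: print(m,r);break
E
time timeout 400 python3 plan.py
```

```text
8 [(-20, 192, 0), (-20, 192, 2), (-20, 192, 4), (-20, 192, 6), (-20, 192, 8), (-16, 192, 10), (-12, 192, 12), (-8, 192, 14), (-4, 192, 16), (0, 188, 18), (4, 184, 20), (8, 180, 22), (12, 176, 24), (16, 172, 26), (20, 168, 28), (24, 164, 30), (28, 160, 30), (32, 160, 32), (36, 156, 32), (40, 156, 32), (44, 152, 32), (48, 148, 32), (52, 148, 32), (56, 144, 32), (60, 144, 32), (64, 140, 30), (68, 136, 28), (64, 136, 26), (64, 136, 24), (60, 132, 22), (56, 128, 20), (52, 124, 18), (52, 124, 16), (48, 124, 14), (44, 124, 12), (40, 120, 10), (40, 116, 8), (36, 112, 6), (32, 108, 4), (32, 104, 2), (28, 100, 0)]
real	0m0.336s
user	0m0.611s
sys	0m0.022s
```

Gripped at 75 mm, so the till should hang and pivot about the bar's ends. I'll lift it, turn it, and carry it over the chest.

Request:
{"name": "move_arm", "arguments": {
  "claw": [255,255,255,255,255],
  "xyz": [
    [0,0,0],
    [0,0,-0.015],
    [0,0,-0.025],
    [0,0,-0.025],
    [0,0,-0.025]
  ],
  "yaw": [0,0,0,0,0]
}}

```text
clock: 9.25
tcp_pos: [0.5922, -0.1447, 0.1724]
tcp_rot: [0.998, 0.069, -0.0, -0.0]
wrist_force: [-0.6, 1.4, -1.9]
gripper_width: 0.076
grasp_force: 30.0
```

Request:
{"name": "move_arm", "arguments": {
  "claw": [255,255,255,255,255],
  "xyz": [
    [0,0,-0.025],
    [0,0,-0.025],
    [0,0,-0.015],
    [0,0,0],
    [0,0,0]
  ],
  "yaw": [0,0,0,0,-0.06]
}}

```text
clock: 9.67
tcp_pos: [0.5924, -0.1448, 0.2364]
tcp_rot: [0.995, 0.099, 0.0, 0.0]
wrist_force: [-0.5, -0.8, -3.1]
gripper_width: 0.0755
grasp_force: 30.0
```

Request:
{"name": "move_arm", "arguments": {
  "claw": [255,255,255,255,255],
  "xyz": [
    [0,0,0],
    [0,0,0],
    [0,0,0],
    [0,0,0],
    [0,0,0]
  ],
  "yaw": [-0.113,-0.113,-0.113,-0.113,-0.113]
}}

```text
clock: 10.08
tcp_pos: [0.592, -0.1446, 0.2347]
tcp_rot: [0.927, 0.375, -0.001, -0.001]
wrist_force: [0.6, 0.3, -2.2]
gripper_width: 0.0756
grasp_force: 30.0
```

Request:
{"name": "move_arm", "arguments": {
  "claw": [255,255,255,255,255],
  "xyz": [
    [0,0,0],
    [0,0,0],
    [0,0,0],
    [0,0,0],
    [0,0,0]
  ],
  "yaw": [-0.113,-0.113,-0.113,-0.113,-0.112]
}}

```text
clock: 10.5
tcp_pos: [0.592, -0.1446, 0.2347]
tcp_rot: [0.786, 0.618, -0.001, -0.001]
wrist_force: [-0.6, -0.5, -3.6]
gripper_width: 0.0752
grasp_force: 30.0
```

Request:
{"name": "move_arm", "arguments": {
  "claw": [255,255],
  "xyz": [
    [0,0,0],
    [0,0,0]
  ],
  "yaw": [0,0]
}}

```text
clock: 10.67
tcp_pos: [0.5922, -0.1446, 0.2351]
tcp_rot: [0.789, 0.615, -0.0, -0.001]
wrist_force: [-0.2, 0.4, -2.3]
gripper_width: 0.0757
grasp_force: 30.0
```

Request:
{"name": "move_arm", "arguments": {
  "claw": [255,255,255,255,255],
  "xyz": [
    [0.0106,-0.0054,0],
    [0.0212,-0.0108,0],
    [0.0212,-0.0108,0],
    [0.0212,-0.0108,0],
    [0.0212,-0.0108,0]
  ],
  "yaw": [0,0,0,0,0]
}}

```text
clock: 11.08
tcp_pos: [0.5676, -0.0386, 0.236]
tcp_rot: [0.789, 0.615, -0.0, -0.0]
wrist_force: [-0.0, -0.2, -2.0]
gripper_width: 0.0757
grasp_force: 30.0
```

Request:
{"name": "move_arm", "arguments": {
  "claw": [255,255,255,255,255],
  "xyz": [
    [0.0212,-0.0108,0],
    [0.0212,-0.0108,0],
    [0.0212,-0.0108,0],
    [0.0212,-0.0108,0],
    [0.0212,-0.0108,0]
  ],
  "yaw": [0,0,0,0,0]
}}

```text
clock: 11.5
tcp_pos: [0.5406, 0.0773, 0.2361]
tcp_rot: [0.789, 0.615, -0.0, -0.0]
wrist_force: [-0.3, 0.3, -3.2]
gripper_width: 0.0757
grasp_force: 30.0
```

Request:
{"name": "move_arm", "arguments": {
  "claw": [255,255,255,255,255],
  "xyz": [
    [0.0212,-0.0108,0],
    [0.0212,-0.0108,0],
    [0.0212,-0.0108,0],
    [0.0212,-0.0108,0],
    [0.0106,-0.0054,0]
  ],
  "yaw": [0,0,0,0,0]
}}

```text
clock: 11.92
tcp_pos: [0.516, 0.1825, 0.2361]
tcp_rot: [0.788, 0.616, 0.0, -0.0]
wrist_force: [1.1, 0.2, -3.5]
gripper_width: 0.0756
grasp_force: 30.0
```

Request:
{"name": "move_arm", "arguments": {
  "claw": [255,255,255,255],
  "xyz": [
    [0.0106,-0.0054,0],
    [0.0,0,0],
    [0,0,0],
    [0,0,0]
  ],
  "yaw": [0,0,0,0]
}}

```text
clock: 12.25
tcp_pos: [0.515, 0.1905, 0.2361]
tcp_rot: [0.788, 0.615, -0.0, 0.0]
wrist_force: [0.3, 0.1, -3.5]
gripper_width: 0.0758
grasp_force: 30.0
```

```bash
cat > st.py <<'E'
from cell import ctrl, optics
from h import *
import sys
S=np.array([.5165,.2186,.05]);ey=np.array([.2474,.969,0]);ey/=np.linalg.norm(ey);ex=np.array([ey[1],-ey[0],0])
def chest(P): return np.stack([(P-S)@ex,(P-S)@ey,P[...,2]-.05],-1)*1000
s=ctrl.observe();g=s["tcp_pos"]+[0,0,.0187];print("grip",chest(g).round(1),"yaw",np.degrees(2*np.arctan2(s["tcp_rot"][1],s["tcp_rot"][0])).round(2),"F",s["wrist_force"].round(1),s["torque"].round(2),s["gripper_width"].round(4),s["clock"])
for n in sys.argv[2:]:
    c=optics.read_camera(n);np.savez(f"{n}_{sys.argv[1]}.npz",**c);cv2.imwrite(f"pics/{n}_{sys.argv[1]}.png",c["color"][:,:,::-1])
E
python3 st.py a wrist side top
python3 - <<'E'
import cv2,numpy as np
a=cv2.imread("pics/side_a.png")[80:320,120:440];b=cv2.imread("pics/wrist_a.png")[60:360,120:520]
cv2.imwrite("pics/both_a.png",np.hstack([cv2.resize(a,(400,300)),b]))
E
```

```text
Traceback (most recent call last):
  File "st.py", line 6, in <module>
    s=ctrl.observe();g=s["tcp_pos"]+[0,0,.0187];print("grip",chest(g).round(1),"yaw",np.degrees(2*np.arctan2(s["tcp_rot"][1],s["tcp_rot"][0])).round(2),"F",s["wrist_force"].round(1),s["torque"].round(2),s["gripper_width"].round(4),s["clock"])
                                                                                                                                                                                                           ^^^^^^^^^^^^^^^^^^^^^^^^
AttributeError: 'float' object has no attribute 'round'
[ WARN:0@0.006] global loadsave.cpp:275 findDecoder imread_('pics/side_a.png'): can't open/read file: check file path/integrity
Traceback (most recent call last):
TypeError: 'NoneType' object is not subscriptable
```

```bash
sed -i 's/s\["gripper_width"\].round(4)/s["gripper_width"]/' st.py
python3 st.py a wrist side top
python3 - <<'E'
import cv2,numpy as np
a=cv2.imread("pics/side_a.png")[80:320,120:440];b=cv2.imread("pics/wrist_a.png")[60:360,120:520]
cv2.imwrite("pics/both_a.png",np.hstack([cv2.resize(a,(400,300)),b]))
E
```

```text
grip [  5.5 -27.6 204.8] yaw 75.95 F [ 0.3  0.1 -3.5] [-0.05  0.08 -0.03] 0.0758295922256409 12.25
```

View pics/both_a.png

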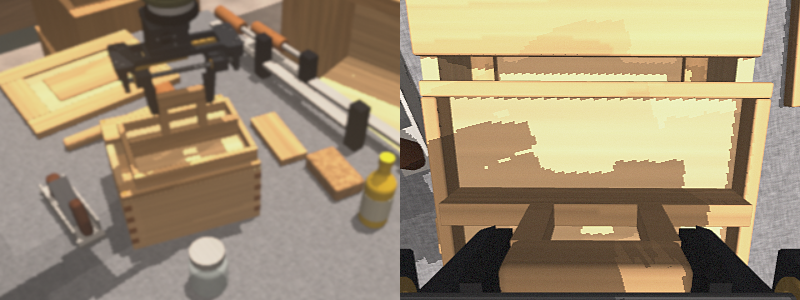

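The till hangs level over the chest, and the rear rail's front edge is at crop row 55. I'll refine the chest pose from this depth image.

Run:
```python
import sys;sys.argv=["x"]
exec(open("st.py").read())
c=dict(np.load("wrist_a.npz"));P=cloud(c);Q=chest(P);v,u=np.mgrid[0:480,0:640]
m=(abs(Q[...,2]-82)<5)&(Q[...,1]>40)&(Q[...,1]<140)&(abs(Q[...,0])<140)
q=Q[m]; print(m.sum(),"z",np.median(q[:,2]))
for lo in range(-110,120,30):
    k=(abs(q[:,0]-lo)<8)
    if k.sum()>5: print(lo,"y front edge",np.percentile(q[k,1],[0.5,2]).round(1),"max",q[k,1].max().round(1))
for y in(60,75,90,105,115):
    k=abs(q[:,1]-y)<4
    if k.sum()>5: print(y,"x",q[k,0].min().round(1),q[k,0].max().round(1))
# end walls top z=70
m=(abs(Q[...,2]-70)<4)&(Q[...,1]>-40)&(Q[...,1]<58)
q=Q[m]
for s in(-1,1):
    k=(q[:,0]*s>85)&(q[:,0]*s<135)
    if k.sum()>5: print("wall",s,np.percentile(q[k,0],[1,50,99]).round(1))
# till tray edges z (side wall top) and handle
c=dict(np.load("top_a.npz"));Q=chest(cloud(c))
m=(abs(Q[...,0])<115)&(abs(Q[...,1]+20)<85)&(Q[...,2]>95)&(Q[...,2]<140);print("till top",box(m,Q),np.percentile(Q[m][:,2],[5,50,95]))
```

```text
grip [  5.5 -27.5 204.9] yaw 75.94 F [-0.5  0.3 -3.4] [-0.04  0.02  0.  ] 0.07604027665755478 12.4
37800 z 82.48852086370852
-110 y front edge [61.4 62.5] max 123.1
-80 y front edge [61.5 62.6] max 123.6
-50 y front edge [61.7 62.8] max 122.9
-20 y front edge [61.4 62.3] max 122.9
10 y front edge [61.4 62.4] max 123.0
40 y front edge [61.5 62.6] max 123.3
70 y front edge [61.6 62.7] max 123.7
100 y front edge [61.7 62.8] max 123.0
60 x -117.6 119.1
75 x -118.2 119.5
90 x -118.0 119.1
105 x -118.0 119.4
115 x -118.0 119.2
wall -1 [-118.  -111.4 -105.8]
wall 1 [107.3 112.8 119.6]
till top (1288, [[-87.44999694824219, -103.91490173339844], [105.7020034790039, -104.64089965820312], [106.26909637451172, 46.25809860229492], [-86.88279724121094, 46.984100341796875]], np.float64(116.2648)) [104.83834774 111.082832   130.54445143]
```

Request:
{"name": "move_arm", "arguments": {
  "claw": [255,255,255,255,255],
  "xyz": [
    [0.004,-0.005,0.011],
    [0.0035,0,0.011],
    [0,0,0.002],
    [0.0045,0,0.0015],
    [0.004,0,0.002]
  ],
  "yaw": [0,0,0,0,0]
}}

```text
clock: 12.82
tcp_pos: [0.5141, 0.2082, 0.2092]
tcp_rot: [0.788, 0.616, 0.0, 0.0]
wrist_force: [-1.4, 1.5, 3.9]
gripper_width: 0.0755
grasp_force: 30.0
```

Request:
{"name": "move_arm", "arguments": {
  "claw": [255,255,255,255,255],
  "xyz": [
    [0.004,0,0.002],
    [0.004,0,0.0023],
    [0.004,0,0.0025],
    [0.0038,0,0.0025],
    [0,0,0]
  ],
  "yaw": [0,0,0,0,0]
}}

```text
clock: 13.23
tcp_pos: [0.5179, 0.2239, 0.1989]
tcp_rot: [0.788, 0.616, 0.0, 0.0]
wrist_force: [0.6, 0.2, 2.1]
gripper_width: 0.076
grasp_force: 30.0
```

```bash
python3 st.py b side wrist top
cat > tilt.py <<'E'
import sys;n=sys.argv[1];sys.argv=["x"]
exec(open("st.py").read())
# tilt from wrist depth: the tray's rear wall top / floor points in the chest frame between rails
c=dict(np.load(n));Q=chest(cloud(c));m=(abs(Q[...,0])<85)&(Q[...,1]>-80)&(Q[...,1]<58)&(Q[...,2]<190)&(Q[...,2]>-45)&(c["range_z"]>.05)
for y in range(-80,60,8):
    k=m&(abs(Q[...,1]-y)<1.5)&(abs(abs(Q[...,0])-65)<18)
    if k.sum()>3: print(y,np.percentile(Q[k][:,2],[10,50,90]).round(0))
E
python3 tilt.py wrist_b.npz
```

```text
grip [1.000e-01 5.500e+00 1.676e+02] yaw 76.04 F [0.6 0.2 2.1] [-0.24 -0.06 -0.04] 0.07599719021259119 13.2333
grip [1.00e-01 5.00e+00 1.68e+02] yaw 76.02 F [ 1.8 -0.2  1.4] [ 0.01 -0.24  0.05] 0.07565733349701925 13.3833
-80 [113. 116. 117.]
-56 [88. 89. 90.]
-16 [ 75.  77. 112.]
-8 [ 73.  75. 110.]
0 [70. 71. 72.]
8 [68. 69. 70.]
16 [ 66. 167. 187.]
24 [63. 64. 65.]
32 [60. 61. 62.]
40 [58. 59. 60.]
48 [-41.  76.  78.]
56 [74. 75. 76.]
```

Tilt is 18° and forces are light, so the method works. I'll continue to about 31°.

Request:
{"name": "move_arm", "arguments": {
  "claw": [255,255,255,255,255],
  "xyz": [
    [0.0035,0,0.003],
    [0.0035,0,0.003],
    [0.0035,0,0.0032],
    [0.0033,0,0.0032],
    [0.0031,0,0.0033]
  ],
  "yaw": [0,0,0,0,0]
}}

```text
clock: 13.8
tcp_pos: [0.5215, 0.2402, 0.1832]
tcp_rot: [0.788, 0.616, -0.0, -0.0]
wrist_force: [-0.1, 0.5, 2.7]
gripper_width: 0.0758
grasp_force: 30.0
```

Request:
{"name": "move_arm", "arguments": {
  "claw": [255,255,255],
  "xyz": [
    [0.003,0,0.0033],
    [0,0,0],
    [0,0,0]
  ],
  "yaw": [0,0,0]
}}

```text
clock: 14.05
tcp_pos: [0.5222, 0.2431, 0.1801]
tcp_rot: [0.788, 0.616, -0.0, -0.0]
wrist_force: [0.0, 1.5, 0.4]
gripper_width: 0.0758
grasp_force: 30.0
```

```bash
python3 st.py c side wrist top; python3 tilt.py wrist_c.npz
```

```text
grip [ -0.5  25.1 148.8] yaw 76.03 F [0.  1.5 0.4] [ 0.04  0.1  -0.06] 0.07577148002309654 14.05
grip [ -0.5  24.9 149. ] yaw 76.01 F [-0.1  3.6  0. ] [ 0.19  0.17 -0.  ] 0.07580343800208937 14.2
-80 [102. 103. 103.]
-72 [ 98.  99. 100.]
-64 [93. 94. 95.]
-56 [89. 89. 91.]
-32 [73. 74. 76.]
0 [53. 55. 56.]
8 [49. 50. 51.]
16 [44. 45. 46.]
24 [39. 40. 41.]
32 [34. 35. 37.]
40 [-41.  42.  45.]
48 [47. 49. 50.]
```

Request:
{"name": "move_arm", "arguments": {
  "claw": [255,255,255,255,255],
  "xyz": [
    [0.0044,0,0.0028],
    [0.0044,0,0.0028],
    [0.0044,0,0.0028],
    [0.0044,0,0.0028],
    [0.0044,0,0.0028]
  ],
  "yaw": [0,0,0,0,0]
}}

```text
clock: 14.62
tcp_pos: [0.5277, 0.2646, 0.166]
tcp_rot: [0.788, 0.616, -0.0, -0.0]
wrist_force: [0.4, -0.4, -0.2]
gripper_width: 0.0755
grasp_force: 30.0
```

Request:
{"name": "move_arm", "arguments": {
  "claw": [255,255,255,255,255],
  "xyz": [
    [0.004,0,0.002],
    [0.004,0,0.002],
    [0.004,0,0.002],
    [0.004,0,0.002],
    [0,0,0]
  ],
  "yaw": [0,0,0,0,0]
}}

```text
clock: 15.03
tcp_pos: [0.5314, 0.2802, 0.1576]
tcp_rot: [0.788, 0.616, -0.0, -0.0]
wrist_force: [-0.1, 0.3, -3.2]
gripper_width: 0.0757
grasp_force: 30.0
```

```bash
python3 st.py d side wrist top; python3 tilt.py wrist_d.npz
python3 - <<'E'
import cv2,numpy as np
a=cv2.imread("pics/side_d.png")[120:300,150:390];b=cv2.imread("pics/wrist_d.png")[60:360,120:520]
cv2.imwrite("pics/both_d.png",np.hstack([cv2.resize(a,(400,300)),b]))
E
```

```text
grip [ -0.8  63.4 126.3] yaw 76.05 F [-0.1  0.3 -3.2] [ 0.    0.04 -0.03] 0.07572742572836041 15.0333
grip [ -0.5  62.8 127. ] yaw 76.02 F [-0.1 -0.5 -2.7] [ 0.1   0.07 -0.  ] 0.0753444207566418 15.1833
-40 [78. 80. 82.]
-32 [74. 75. 76.]
-24 [69. 70. 71.]
-16 [66. 67. 68.]
0 [54. 54. 55.]
8 [49. 51. 52.]
32 [35. 36. 37.]
40 [31. 32. 33.]
```

View pics/both_d.png

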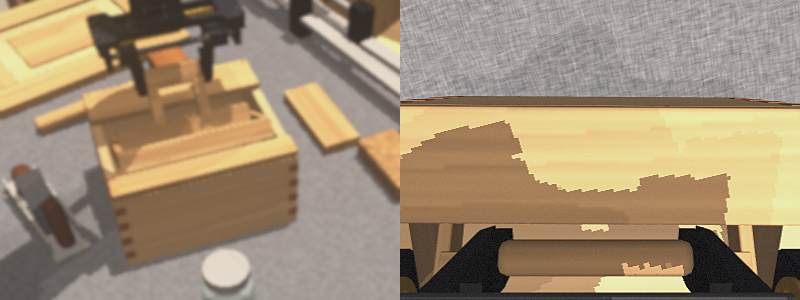

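The till is fully inside the slot. The rear edge is under the rear rail, the tilt is about 31°, and the front edge just clears the front rail. Next I'll press it down onto the runners to right it.

Request:
{"name": "move_arm", "arguments": {
  "claw": [255,255,255,255,255],
  "xyz": [
    [0,0,0.002],
    [0,0,0.0025],
    [-0.001,0,0.001],
    [-0.002,0,0.001],
    [-0.002,0,0.001]
  ],
  "yaw": [0,0,0,0,0]
}}

```text
clock: 15.6
tcp_pos: [0.531, 0.2752, 0.1549]
tcp_rot: [0.788, 0.616, 0.002, 0.001]
wrist_force: [-9.7, -1.7, 25.6]
gripper_width: 0.0757
grasp_force: 30.0
```

Request:
{"name": "move_arm", "arguments": {
  "claw": [255,255,255,255,255],
  "xyz": [
    [-0.002,0,0.001],
    [-0.002,0,0.0012],
    [-0.002,0,0.0015],
    [-0.002,0,0.0015],
    [0,0,0]
  ],
  "yaw": [0,0,0,0,0]
}}

```text
clock: 16.02
tcp_pos: [0.5289, 0.2667, 0.1509]
tcp_rot: [0.788, 0.616, 0.002, 0.001]
wrist_force: [-15.5, -7.1, 32.9]
gripper_width: 0.0756
grasp_force: 30.0
```

```bash
python3 st.py e side wrist top; python3 tilt.py wrist_e.npz
```

```text
grip [1.000e-01 4.960e+01 1.196e+02] yaw 76.03 F [-15.5  -7.1  32.9] [-0.88  2.53  0.08] 0.07564013882607394 16.0167
grip [1.000e-01 4.980e+01 1.197e+02] yaw 76.04 F [-13.5  -6.6  33.6] [-1.03  2.54  0.08] 0.07536409003065968 16.1667
-48 [61. 63. 66.]
-40 [58. 59. 81.]
-32 [56. 57. 57.]
-8 [45. 46. 46.]
24 [29. 30. 44.]
32 [26. 27. 63.]
40 [22. 23. 24.]
56 [123. 129. 151.]
```

The rear edge has jammed like a strut, with friction nearly in line with the pivot. I'll unload it and draw forward, so the front rail and the drag right it instead.

Request:
{"name": "move_arm", "arguments": {
  "claw": [255,255,255,255,255],
  "xyz": [
    [0,0,-0.004],
    [0,0,-0.003],
    [-0.002,0,0],
    [-0.002,0,0],
    [-0.002,0,0]
  ],
  "yaw": [0,0,0,0,0]
}}

```text
clock: 16.58
tcp_pos: [0.5271, 0.2616, 0.1523]
tcp_rot: [0.788, 0.616, 0.001, -0.001]
wrist_force: [2.0, 6.2, -2.8]
gripper_width: 0.0755
grasp_force: 30.0
```

```bash
python3 st.py f wrist; python3 tilt.py wrist_f.npz
```

```text
grip [ -0.4  44.3 121. ] yaw 76.0 F [ 2.   6.2 -2.8] [ 1.09 -0.21 -0.21] 0.07554618572716668 16.5833
grip [ -0.4  44.  121. ] yaw 75.99 F [ 1.6  4.4 -3.3] [ 0.94 -0.2  -0.14] 0.07585373416353469 16.6333
-56 [77. 78. 79.]
-48 [58. 69. 80.]
-40 [55. 56. 56.]
-16 [45. 46. 47.]
16 [32. 33. 34.]
24 [29. 30. 66.]
32 [26. 27. 28.]
40 [22. 24. 25.]
56 [131. 150. 190.]
```

Request:
{"name": "move_arm", "arguments": {
  "claw": [255,255,255,255,255],
  "xyz": [
    [-0.002,0,0.0005],
    [-0.002,0,0.0005],
    [-0.002,0,0.0005],
    [-0.002,0,0.0005],
    [0,0,0]
  ],
  "yaw": [0,0,0,0,0]
}}

```text
clock: 17.05
tcp_pos: [0.5253, 0.2543, 0.1505]
tcp_rot: [0.788, 0.616, 0.001, -0.001]
wrist_force: [3.2, 7.2, -1.5]
gripper_width: 0.0756
grasp_force: 30.0
```

```bash
python3 st.py g wrist; python3 tilt.py wrist_g.npz
```

```text
grip [ -0.3  36.7 119.2] yaw 76.01 F [ 3.2  7.2 -1.5] [ 1.29 -0.32 -0.04] 0.07562168129600783 17.05
grip [ -0.3  36.7 119.3] yaw 76.01 F [ 1.9  7.4 -1.7] [ 1.27 -0.33 -0.11] 0.07576467043480441 17.1
-56 [71. 76. 81.]
-48 [64. 68. 70.]
16 [28. 30. 65.]
24 [26. 28. 63.]
32 [24. 25. 26.]
40 [21. 22. 23.]
48 [119. 145. 189.]
56 [189. 189. 190.]
```

Request:
{"name": "move_arm", "arguments": {
  "claw": [255,255,255,255,255],
  "xyz": [
    [-0.002,0,0.0015],
    [-0.002,0,0.0015],
    [-0.002,0,0.0015],
    [-0.002,0,0.0015],
    [0,0,0]
  ],
  "yaw": [0,0,0,0,0]
}}

```text
clock: 17.52
tcp_pos: [0.5229, 0.2451, 0.1448]
tcp_rot: [0.788, 0.616, -0.0, 0.0]
wrist_force: [-3.1, 0.1, 2.9]
gripper_width: 0.0755
grasp_force: 30.0
```

```bash
python3 st.py i wrist; python3 tilt.py wrist_i.npz
```

```text
grip [ -0.4  27.2 113.5] yaw 76.0 F [-3.1  0.1  2.9] [-0.01  0.43  0.04] 0.07550213185110957 17.5167
grip [ -0.3  27.4 113.6] yaw 76.01 F [-3.6 -1.3  3.2] [-0.05  0.36 -0.01] 0.07566972634436306 17.5667
-64 [61. 62. 62.]
-56 [55. 74. 81.]
-40 [34. 35. 35.]
8 [58. 58. 59.]
16 [21. 43. 57.]
24 [18. 19. 20.]
32 [16. 17. 18.]
40 [ 15. 182. 184.]
48 [183. 183. 184.]
56 [164. 183. 184.]
```

Request:
{"name": "move_arm", "arguments": {
  "claw": [255,255,255,255,255],
  "xyz": [
    [-0.002,0,0.0015],
    [-0.002,0,0.0015],
    [-0.002,0,0.0015],
    [-0.002,0,0.0015],
    [-0.002,0,0.001]
  ],
  "yaw": [0,0,0,0,0]
}}

```text
clock: 17.98
tcp_pos: [0.5205, 0.2354, 0.1385]
tcp_rot: [0.788, 0.616, -0.0, 0.0]
wrist_force: [-5.2, -3.0, 8.5]
gripper_width: 0.0756
grasp_force: 30.0
```

```bash
python3 st.py j wrist; python3 tilt.py wrist_j.npz
```

```text
grip [ -0.3  17.2 107.2] yaw 76.02 F [-5.2 -3.   8.5] [-0.37  0.88 -0.04] 0.07561768374008508 17.9833
grip [ -0.3  16.9 106.9] yaw 76.01 F [-6.7 -4.8 10.3] [-0.54  0.96 -0.02] 0.07546926830777047 18.0333
-64 [46. 48. 83.]
-56 [73. 78. 82.]
0 [50. 51. 52.]
8 [16. 49. 51.]
16 [14. 15. 16.]
24 [13. 14. 15.]
32 [ 12. 177. 178.]
40 [ 12. 177. 189.]
48 [ 11. 176. 177.]
```

Request:
{"name": "move_arm", "arguments": {
  "claw": [255,255,255,255,255],
  "xyz": [
    [-0.0015,0,0.0015],
    [-0.0015,0,0.0015],
    [-0.0015,0,0.0015],
    [-0.0015,0,0.001],
    [0,0,0]
  ],
  "yaw": [0,0,0,0,0]
}}

```text
clock: 18.45
tcp_pos: [0.5195, 0.2291, 0.1329]
tcp_rot: [0.788, 0.616, -0.0, 0.001]
wrist_force: [-4.0, -5.1, 9.6]
gripper_width: 0.0759
grasp_force: 30.0
```

```bash
python3 st.py k wrist; python3 tilt.py wrist_k.npz
```

```text
grip [  0.4  10.9 101.6] yaw 76.01 F [-4.  -5.1  9.6] [-0.68  0.69 -0.01] 0.07587011711123016 18.45
grip [  0.3  11.  101.7] yaw 76.01 F [-3.7 -5.5  8.3] [-0.78  0.71  0.12] 0.07589921521492364 18.5
-64 [82. 83. 83.]
-56 [73. 78. 82.]
0 [44. 45. 46.]
8 [11. 27. 45.]
16 [ 9. 10. 11.]
24 [  9. 170. 172.]
32 [ 10. 172. 186.]
40 [  9. 171. 172.]
48 [7. 8. 9.]
```

Request:
{"name": "move_arm", "arguments": {
  "claw": [255,255,255,255,255],
  "xyz": [
    [-0.001,0,0.001],
    [-0.001,0,0.001],
    [-0.002,0,0.001],
    [-0.002,0,0],
    [-0.002,0,0]
  ],
  "yaw": [0,0,0,0,0]
}}

```text
clock: 18.92
tcp_pos: [0.5176, 0.2223, 0.1291]
tcp_rot: [0.788, 0.616, 0.0, 0.0]
wrist_force: [0.2, 1.8, -1.9]
gripper_width: 0.0757
grasp_force: 30.0
```

```bash
python3 st.py l wrist; python3 tilt.py wrist_l.npz
```

```text
grip [ 0.1  3.9 97.8] yaw 76.02 F [ 0.2  1.8 -1.9] [ 0.41 -0.27  0.11] 0.0757174374038094 18.9167
grip [ 0.1  3.6 97.8] yaw 76.02 F [-0.6 -0.2 -0. ] [ 0.2  -0.33  0.06] 0.07571950889248964 18.9667
-64 [82. 83. 83.]
-56 [73. 78. 82.]
-24 [6. 7. 8.]
-8 [40. 41. 42.]
0 [40. 41. 42.]
8 [ 7. 14. 38.]
16 [  6.   8. 168.]
24 [  7. 168. 179.]
32 [  7. 167. 168.]
40 [6. 7. 8.]
48 [6. 7. 8.]
```

It lies flat, with its floor 7 mm above the runners front and rear. I'll draw it forward to the front wall.

Request:
{"name": "move_arm", "arguments": {
  "claw": [255,255,255,255,255],
  "xyz": [
    [-0.0012,0,0],
    [-0.0012,0,0],
    [-0.0012,0,0],
    [-0.0005,0,0],
    [0,0,0]
  ],
  "yaw": [0,0,0,0,0]
}}

```text
clock: 19.38
tcp_pos: [0.5171, 0.2202, 0.1302]
tcp_rot: [0.788, 0.616, 0.002, -0.001]
wrist_force: [3.3, 11.3, 3.5]
gripper_width: 0.0753
grasp_force: 30.0
```

Request:
{"name": "move_arm", "arguments": {
  "claw": [255,255,255,255],
  "xyz": [
    [-0.001,0,0],
    [-0.0005,0,0],
    [0,0,0],
    [0,0,0]
  ],
  "yaw": [0,0,0,0]
}}

```text
clock: 19.72
tcp_pos: [0.5168, 0.2193, 0.1306]
tcp_rot: [0.788, 0.616, 0.003, -0.001]
wrist_force: [2.4, 14.1, 5.0]
gripper_width: 0.0756
grasp_force: 30.0
```

```bash
python3 st.py m
```

```text
grip [ 0.2  0.7 99.3] yaw 76.01 F [ 2.4 14.1  5. ] [ 2.35 -0.23 -0.13] 0.07558293464256699 19.7167
```

Request:
{"name": "move_arm", "arguments": {
  "claw": [255,255,255,255],
  "xyz": [
    [0.001,0,0.0005],
    [0.0005,0,0.0005],
    [0,0,0],
    [0,0,0]
  ],
  "yaw": [0,0,0,0]
}}

```text
clock: 20.05
tcp_pos: [0.5171, 0.2202, 0.1295]
tcp_rot: [0.788, 0.616, 0.002, -0.0]
wrist_force: [1.4, 11.7, 6.3]
gripper_width: 0.0757
grasp_force: 30.0
```

```bash
python3 st.py n wrist;python3 tilt.py wrist_n.npz
```

```text
grip [ 0.2  1.7 98.2] yaw 76.02 F [ 1.4 11.7  6.3] [ 1.69 -0.2  -0.15] 0.07565380909475063 20.05
grip [ 0.2  1.7 98.2] yaw 76.01 F [ 2.4 11.8  7.2] [ 1.69 -0.17 -0.13] 0.07514370330954245 20.1
-72 [82. 82. 83.]
-64 [82. 83. 83.]
-56 [73. 78. 82.]
-24 [7. 7. 8.]
-8 [40. 41. 42.]
0 [41. 41. 42.]
8 [7. 8. 8.]
16 [  7. 168. 168.]
24 [167. 176. 183.]
32 [  8. 168. 169.]
40 [7. 8. 9.]
48 [7. 8. 9.]
56 [7. 8. 9.]
```

Request:
{"name": "move_arm", "arguments": {
  "claw": [255,255,200,100,0],
  "xyz": [
    [0.0015,0,0],
    [0,0,0],
    [0,0,0],
    [0,0,0],
    [0,0,0]
  ],
  "yaw": [0,0,0,0,0]
}}

```text
clock: 20.52
tcp_pos: [0.5167, 0.22, 0.1284]
tcp_rot: [0.788, 0.616, 0.0, 0.0]
wrist_force: [0.4, -0.6, 0.2]
gripper_width: 0.0801
grasp_force: 0.0
```

Request:
{"name": "move_arm", "arguments": {
  "claw": [0,0,0,0,0],
  "xyz": [
    [0,0,0],
    [0,0,0],
    [0,0,0],
    [0,0,-0.01],
    [0,0,-0.02]
  ],
  "yaw": [0,0,0,0,0]
}}

```text
clock: 20.93
tcp_pos: [0.5157, 0.2195, 0.1571]
tcp_rot: [0.788, 0.616, -0.002, -0.001]
wrist_force: [0.3, -0.9, -0.1]
gripper_width: 0.0881
grasp_force: 0.0
```

Request:
{"name": "move_arm", "arguments": {
  "claw": [0,0,0,0,0],
  "xyz": [
    [0,0,-0.03],
    [0,0,-0.03],
    [0,0,-0.03],
    [0,0,-0.01],
    [0,0,0]
  ],
  "yaw": [0,0,0,0,0]
}}

```text
clock: 21.35
tcp_pos: [0.5174, 0.22, 0.261]
tcp_rot: [0.788, 0.616, 0.002, 0.001]
wrist_force: [0.6, 0.7, -0.3]
gripper_width: 0.0882
grasp_force: 0.0
```

```bash
python3 st.py p wrist
python3 - <<'E'
import sys;sys.argv=["x"]
exec(open("st.py").read())
c=dict(np.load("wrist_p.npz"));Q=chest(cloud(c));X,Y,Z=Q[...,0],Q[...,1],Q[...,2]
m=(abs(X)<60)&(abs(Y)<40)&(Z>104)&(Z<120);print("handle",box(m,Q),np.percentile(Z[m],[5,50,95]).round(1))
for x in(-65,65):
  for y in(-30,-20,20,30,50):
    k=(abs(X-x)<15)&(abs(Y-y)<3)&(Z<60);print(x,y,k.sum(),np.median(Z[k]).round(1) if k.sum() else None)
k=(abs(X)<85)&(abs(X)>45)&(Y>60)&(Y<80)&(Z<40)&(Z>-60);print("rear wall",k.sum(),Q[k].max(0) if k.sum() else "")
E
```

```text
grip [  0.5   1.6 229.7] yaw 76.02 F [ 0.6  0.7 -0.3] [-0.11  0.02  0.01] 0.0881758239776105 21.35
grip [ -0.    1.2 227.3] yaw 76.01 F [-0.2  1.1 -0.2] [-0.07  0.06 -0.  ] 0.08801065901259776 21.4
handle (1950, [[-36.28620147705078, -7.711900234222412], [39.432498931884766, -7.7846999168396], [39.445701599121094, 5.903800010681152], [-36.273101806640625, 5.976600170135498]], np.float64(111.4089)) [106.7 112.  113.4]
-65 -30 153 6.6
-65 -20 160 6.7
-65 20 180 6.5
-65 30 177 6.6
-65 50 187 6.5
65 -30 124 6.7
65 -20 134 6.7
65 20 175 6.6
65 30 172 6.6
65 50 180 6.5
rear wall 0
```

View pics/wrist_p.png

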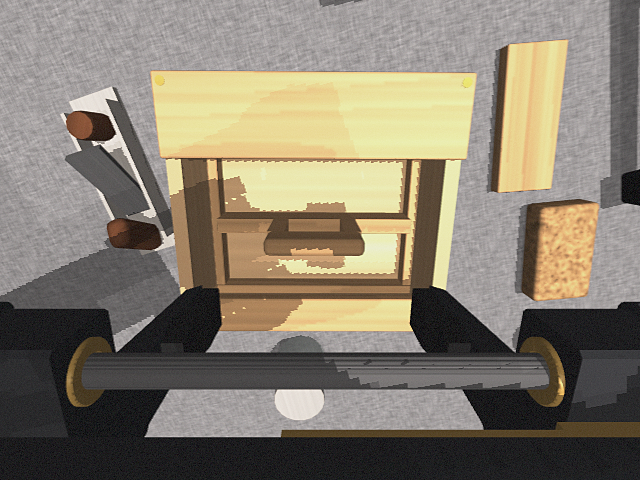

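The till lies level with its floor at 6.6 mm everywhere. Its handle is at rows 222–255, within 1 mm of home in y, and it is clear of the gripper.

```bash
python3 -c "
from cell import ctrl; print(ctrl.sign_off())"
```

```text
the job is handed in; nothing more can be done
None
```

The till is in the chest, flat on both runners, drawn forward to the front wall and released; the job was handed in at about 21 s on the robot's clock, and no verdict came back.

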